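Tip the chocolates into the gift tin and close it

ROBOT

A 6-joint arm with a two-finger parallel gripper is mounted at the origin on the work surface. World frame = base frame: x ahead of the robot, y to its left, z up, the work surface at z = 0. Lengths are in m, angles in degrees, forces in N, time in s.
With the tool pointing down it reaches from about 0.3 to 0.75 m from the base axis. Payload 8.5 kg.
Tool frame: the origin (TCP) lies on the centre line of the jaws, within the pads' length; the fingertips stand 19 mm ahead of it and the grasp point (between the pads) is the TCP (env.tcp_to_tips is the z of the fingertips in the tool frame, in m); z points along the fingers, y is the line along which they close (so a half turn about z gives the same grasp; the last joint's range is limited). The gripper opens to 85 mm and grips with 20 to 120 N. Pads are 22 mm wide; open, the fingers measure 114 mm over their backs; the gripper's body (76 mm by 85 mm) begins 54 mm behind the grasp point. The pads swing forward as they close: fully open they stand 13 mm farther back than shut.
Start: joints at [52.867, 21.807, 74.336, -0, 83.858, -12.336], TCP at [0.231, 0.499, 0.25] pointing down, gripper open.
Joint ranges: [-178.18, 178.18], [-50.72, 133.34], [12.68, 142.11], [-81.47, 261.47], [9.98, 163.14], [-165.26, 165.26]. Speed limits (degrees/s): [136.94, 136.94, 180, 180, 180, 180].

INTERFACE

Orientations are given as a 3x3 rotation matrix whose columns are the frame's x, y, z axes.
In Python, from rig import env gives the robot as it stands.
- The arm moves only by the tool servo_tool, never from a script. Its argument "steps" is a list of rows, each an object of numbers: "tx", "ty", "tz": the shift along the world's x, y, z in cm; "yaw": the turn about the world's z in degrees; "claw": the finger opening in cm, from 0 to 8.54. In form: [{"tx": .., "ty": .., "tz": .., "yaw": .., "claw": ..}, ...]. A call has 1 to 20 rows; each row shifts and turns the commanded pose from where the row before left it; what a row does not reach is not made up. A row lasts 1/10 s, in which the tool goes at most 50 mm and 8.59 degrees, less where a joint would pass 70% of its speed; a pose out of reach is approached as far as the arm can. A call with a gripper value outside its range is refused whole. The fingers move at their own pace and stop on an object; "newtons" is the grip in N (left out, the last holds). Time passes only in rows, so rows that do not move let the fingers close. It gives the time, the measured TCP pose, the force, the opening and the grip force at its end, in the units of the state.
- env.observe(): the state, without advancing time (a new reading comes with each control period).
- env.get_image(name): name is "side" or "top" or "wrist"; returns (picture, depth): 420x560x3 uint8, red, green, blue; 420x560 float32, m along the optical axis (not along the pixel's ray), 0 where there is no reading.
- env.camera_model(name): a dict with "fovy" (degrees; the focal length in pixels is half the picture's height over the tangent of half this angle, whatever the lens; pixels are square), "cx", "cy" (the principal point, pixels), "T" (4x4, takes a point from camera to world coordinates). Camera axes: x right, y down, z forward; pixel columns grow to the right and rows downward; lengths in m; the calibration is good to about 2 mm. A picture is of the moment at which its call begins: read the wrist's pose just before it. camera_model takes no time and is no camera call; for the wrist camera it gives the pose at the moment of the call.
- env.close_job(): hands the job in; it is judged then, once.
The state is a dict: "time_s": time; "q": joint angles; "qvel": joint speeds; "joint_efforts": joint torques, N m; "position": TCP position; "tool_rot": TCP orientation; "ft_force": force on the tool from outside, world axes, zero at the start; "wrist_torque": the same for the moment, N m; "grip_width": finger opening in m; "gripper_force": force on a finger pad.
Only numpy, scipy, OpenCV 4.12 (cv2) and the standard library are available. Lean on these libraries where they do the work, as an engineer would, in place of code of your own. Each camera call takes 0.05 s, during which the arm holds its last target. There are 200 camera calls.

TASK

Pick up the steel serving tray by its handle, hold it low over the open gift tin and tip it so that all four chocolates slide off its open front into the tin; do not touch the chocolates with the gripper. Then set the empty tray flat on the counter, right way up, and swing the tin's lid fully shut. Leave the cakes around undisturbed.

Things in the scene. Friction and masses are not known exactly. Their poses are not given: they have to be found in the camera images.
- tray: Polished steel serving tray, 150 long (own x) x 100 wide (own y), floor 3 mm thick; rims 23 mm high on both sides and at the back, no rim at the front (+x), where pieces slide off. Behind it (-x) a level black bar handle. About 0.22 kg, loose. Origin: centre of the underside; z up.
- tray_grip (a point): Centre of the tray's handle, at (-128, 0, 35) mm in the tray's frame. The handle bar is 16 mm wide (tray y), 14 mm tall (28 to 42 mm above the counter) and reaches from 75 to 170 mm behind the tray's centre, free below except for a 12 mm thick post against the tray; axes as the tray's.
- tray_lip (a point): Middle of the tray's open front edge, on its floor, at (75, 0, 3) mm in the tray's frame.
- tin: Raspberry-red gift tin, an open box 160 (own x) x 170 (own y) x 60 mm high, walls and floor 4 mm, fixed to the counter. Origin: centre of the underside. The lid hinges on its +x rim, which is the side facing away from the tray's start.
- lid (a joint): Opening of the tin's lid in rad: 0 shut, flat on the rim; pi/2 upright; it starts open at 1.55 to 1.8. The stiff hinge stays where it is left, and takes 2 to 3 N at the free edge to move.
- lid_hinge (a point): Middle of the lid's hinge line, at (80, 0, 60.5) mm in the tin's frame. The lid is a flat red panel with gold bands, 160 (hinge to free edge) x 170 x 6 mm, no knob. This frame turns with the lid: the panel extends along its -x from the hinge, its z points out of the lid's outer face, and the outer face lies at z = 6 mm.
- lid_edge (a point): Middle of the lid's free edge, on the outer face (160 mm from the hinge); turns with the lid.
- choc0: Dark brown chocolate, a chunky rounded block 26 x 26 x 18 mm, about 18 g, loose, starts flat on the tray. Origin: centre of its underside. On the tray it starts to slide at a tilt of some 18 to 26 degrees.
- choc1: Milk-brown chocolate, a chunky rounded block 26 x 26 x 18 mm, about 18 g, loose, starts flat on the tray. Origin: centre of its underside. On the tray it starts to slide at a tilt of some 18 to 26 degrees.
- choc2: Raspberry-red chocolate, a chunky rounded block 26 x 26 x 18 mm, about 18 g, loose, starts flat on the tray. Origin: centre of its underside. On the tray it starts to slide at a tilt of some 18 to 26 degrees.
- choc3: Ivory chocolate, a chunky rounded block 26 x 26 x 18 mm, about 18 g, loose, starts flat on the tray. Origin: centre of its underside. On the tray it starts to slide at a tilt of some 18 to 26 degrees.
- tart: Bystander: raspberry tart on a 100 mm square white card, 65 mm tall, loose. Origin: centre of the underside.
- tart2: Bystander: a second raspberry tart, the same.
- dome: Bystander: round glazed chocolate cake on a 100 mm white card, 46 mm tall, loose. Origin: centre of the underside.
- bar: Bystander: long chocolate cake on a 110 mm white card, 45 mm tall, loose. Origin: centre of the underside.
- cactus: Bystander: dessert in a terracotta cup with a green top, on a 90 mm white card, 90 mm tall, loose. Origin: centre of the underside.
There are look-alikes about, which are no part of the job. What is shaped like the choc2 but yellow is not meant. What is shaped like the tin but green is not meant.

How it is judged (in metres and radians):
On the way, in this order (a step that is already met when the one before it is completed fails the run):
1. the tray is tipped with its front edge over the tin (angle between tray's own z axis and vertical above 0.25 rad and x of tray_lip in the frame of tin between -0.1 and 0.1 m and y of tray_lip in the frame of tin between -0.1 and 0.1 m), for 0.05 s.
2. all four chocolates lie in the tin (x of choc0 in the frame of tin between -0.08 and 0.08 m and y of choc0 in the frame of tin between -0.085 and 0.085 m and z of each of choc0, choc1, choc2, choc3 in the frame of tin below 0.055 m and x of choc1 in the frame of tin between -0.08 and 0.08 m and y of choc1 in the frame of tin between -0.085 and 0.085 m and x of choc2 in the frame of tin between -0.08 and 0.08 m and y of choc2 in the frame of tin between -0.085 and 0.085 m and x of choc3 in the frame of tin between -0.08 and 0.08 m and y of choc3 in the frame of tin between -0.085 and 0.085 m), for 0.2 s.
3. the lid is shut on them (value of joint lid below 0.08 rad), for 0.2 s.
At the end, for the whole second after the job is handed in: All four chocolates are inside the tin (within its walls, below the rim), its lid is shut to within 0.08 rad, and the tray rests right way up on the counter, level within 0.1 rad, underside less than 12 mm above it, still (all of step 2 and value of joint lid below 0.08 rad and angle between tray's own z axis and vertical below 0.1 rad and height (world z) of tray below 0.012 m and linear speed of tray below 0.03 m/s); the robot touches nothing.
It fails at once if the gripper touches a chocolate (contact force between the fingers and choc0 above 0.5 N or contact force between the fingers and choc1 above 0.5 N or contact force between the fingers and choc2 above 0.5 N or contact force between the fingers and choc3 above 0.5 N).
It fails at once if a chocolate falls hard (faster than 2.2 m/s, a fall of about 25 cm) (linear speed of any of choc0, choc1, choc2, choc3 above 2.2 m/s).
It fails at once if a cake around is moved by more than 30 mm or tipped (distance of any of tart, tart2, dome, bar, cactus from where it was at the start of the episode above 0.03 m or angle between any of tart, tart2, dome, bar, cactus's own z axis and vertical above 0.3 rad).
It also fails if it takes over 69 s, if anything falls off the work surface, if the arm or the gripper's body presses on something with over 40 N, if the wrist force passes 120 N, or if a joint passes its speed limit or range.

## Working session

There is one attempt and no reset: what is moved stays moved. The work goes in short steps, Python scripts to look and compute and a tool call to move; the robot and the scene stay as the last step left them, time stands still between calls to the robot, and variables do not carry over. Pictures are saved under pics/ and viewed, at most 10 in all, crops included, and the job is handed in when it is done.

Besides the shell and the picture viewer there is one more tool, called after "Request:" in YAML: its name, and indented under it one key for each argument. servo_tool: Moves the arm, as the interface text tells. Its arguments: {"type":"object","properties":{"steps":{"type":"array"},"newtons":{"type":"number"}},"required":["steps"]}

```bash
mkdir -p pics; ls
cat > h.py <<'E'
from rig import env
import numpy as np, cv2
def grab(n):
    im,d=env.get_image(n); m=env.camera_model(n); np.savez(f'pics/{n}.npz',im=im,d=d,T=m['T'],f=210/np.tan(np.radians(m['fovy']/2)),c=[m['cx'],m['cy']]); return im
def load(n):
    z=np.load(f'pics/{n}.npz'); return z
def cloud(z):
    d=z['d']; v,u=np.mgrid[:420,:560]; f=float(z['f']); c=z['c']
    P=np.stack([(u-c[0])/f*d,(v-c[1])/f*d,d],-1); T=z['T']
    W=P@T[:3,:3].T+T[:3,3]; W[d==0]=np.nan; return W
E
python3 - <<'E'
from h import *
a=grab('top'); b=grab('side')
cv2.imwrite('pics/a.png',a[...,::-1]); cv2.imwrite('pics/b.png',b[...,::-1])
for n in('top','side'):
    m=env.camera_model(n); print(n,m['fovy'],m['cx'],m['cy'],np.round(m['T'],3).tolist())
o=env.observe(); print(o['time_s'],np.round(o['tool_rot'],3).tolist(),o['grip_width'])
E
```

```text
pics
top 51.7877305281412 282.8358632949851 208.2779335985158 [[0.026, -0.998, 0.062, 0.432], [-1.0, -0.027, -0.013, -0.018], [0.014, -0.062, -0.998, 1.343], [0.0, 0.0, 0.0, 1.0]]
side 57.75812602713185 282.4602794947633 208.21695264403647 [[-0.994, -0.055, 0.09, 0.44], [-0.106, 0.488, -0.866, 0.786], [0.004, -0.871, -0.491, 0.517], [0.0, 0.0, 0.0, 1.0]]
0.1 [[-0.908, 0.419, -0.001], [0.419, 0.908, -0.001], [0.0, -0.001, -1.0]] 0.08533225660688722
```

View pics/a.png

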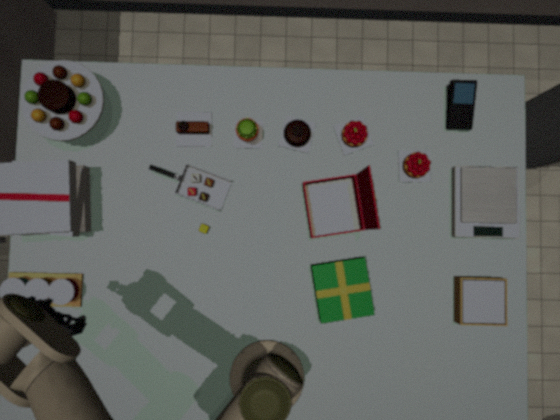

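View pics/b.png

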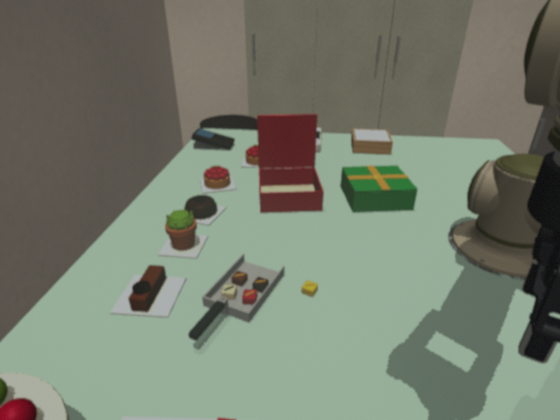

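Run:
```python
from h import *
z=load('top'); W=cloud(z); im=z['im'].astype(int); hsv=cv2.cvtColor(z['im'],cv2.COLOR_RGB2HSV)
print('table z',np.nanmedian(W[220:240,100:280,2]))
def rect(m,n):
    P=W[m]; P=P[~np.isnan(P[:,0])]; r=cv2.minAreaRect(P[:,:2].astype(np.float32)); print(n,m.sum(),'c',np.round(r[0],4),'s',np.round(r[1],4),'ang',round(r[2],2),'z',np.round(np.percentile(P[:,2],[5,50,95]),4)); return P,r
v,u=np.mgrid[:420,:560]
box=lambda a,b,c,d:(u>=a)&(u<b)&(v>=c)&(v<d)
P,r=rect(box(145,186,158,186)&(W[...,2]>.032)&(im.max(-1)<90),'handle')
c=P[:,:2].mean(0); _,_,V=np.linalg.svd(P[:,:2]-c); print('axis',c,np.degrees(np.arctan2(*V[0][::-1])), 'ext',np.percentile((P[:,:2]-c)@V[0],[0,100]))
m=box(172,240,155,218)&(W[...,2]>.010)&(W[...,2]<.03); P,r=rect(m,'tray'); print(np.round(cv2.boxPoints(r),4).tolist())
# tray body from 2 colors: not countertop
red=((hsv[...,0]<8)|(hsv[...,0]>168))&(hsv[...,1]>140)
m=box(290,390,155,250)&(W[...,2]>.05)&(W[...,2]<.066); P,r=rect(m,'tin rim'); print(np.round(cv2.boxPoints(r),4).tolist())
m=box(290,390,155,250)&(W[...,2]>.08); P,r=rect(m,'lid')
m=box(290,390,155,250)&(W[...,2]>.2); P,r=rect(m,'lidtop'); print(np.round(cv2.boxPoints(r),4).tolist())
for n,b in dict(bar=(176,214,110,147),cactus=(230,265,115,148),dome=(278,315,115,152),tart=(336,374,115,152),tart2=(398,435,148,183),green=(305,380,250,330)).items():
    rect(box(*b)&(W[...,2]>.01),n)
# choc colours
for n,b in dict(ch=(184,220,172,205)).items():
    m=box(*b)&(W[...,2]>.016); rect(m,n)
S=load('side'); WS=cloud(S)
m=np.zeros((420,560),bool); m[110:182,250:325]=1
Q=WS[m]; Q=Q[(Q[:,2]>.1)&(np.abs(Q[:,1]+.1)<.25)]; c=Q.mean(0); _,s,V=np.linalg.svd(Q-c); print('lid side cloud',c,'normal',V[2], Q.min(0),Q.max(0))
```

```text
table z 0.000436405099032644
handle 151 c [0.6136 0.3284] s [0.0928 0.0159] ang 71.25 z [0.0379 0.0421 0.0476]
axis [0.61425444 0.33115437] 70.63274782116358 ext [-0.04919313  0.04358891]
tray 493 c [0.5484 0.2243] s [0.151  0.1544] ang 70.66 z [0.012  0.0217 0.0271]
[[0.4505999982357025, 0.17870000004768372], [0.5961999893188477, 0.12759999930858612], [0.6462000012397766, 0.27000001072883606], [0.5005999803543091, 0.32109999656677246]]
tin rim 381 c [ 0.524  -0.1838] s [0.17   0.1611] ang 10.11 z [0.0529 0.0598 0.0643]
[[0.4260999858379364, -0.11940000206232071], [0.4544000029563904, -0.27810001373291016], [0.6218000054359436, -0.24819999933242798], [0.593500018119812, -0.08959999680519104]]
lid 868 c [ 0.5383 -0.2664] s [0.1693 0.0103] ang 10.01 z [0.0901 0.1687 0.2216]
lidtop 266 c [ 0.5384 -0.2675] s [0.1692 0.0081] ang 10.19 z [0.202  0.2177 0.2227]
[[0.4544000029563904, -0.2784999907016754], [0.45590001344680786, -0.2865000069141388], [0.6225000023841858, -0.2565000057220459], [0.6209999918937683, -0.24860000610351562]]
bar 418 c [0.7556 0.2505] s [0.0978 0.1011] ang 87.03 z [0.0185 0.0376 0.0477]
cactus 448 c [0.7419 0.0833] s [0.0775 0.0734] ang 1.37 z [0.0563 0.08   0.0904]
dome 607 c [ 0.7464 -0.0702] s [0.0858 0.0889] ang 79.67 z [0.0204 0.0389 0.0481]
tart 565 c [ 0.7579 -0.2498] s [0.0916 0.0872] ang 18.91 z [0.0211 0.0461 0.06  ]
tart2 580 c [ 0.6591 -0.4405] s [0.0789 0.076 ] ang 33.05 z [0.0224 0.0466 0.0593]
green 3325 c [ 0.2877 -0.2126] s [0.1942 0.1604] ang 10.28 z [0.0608 0.0666 0.0709]
ch 317 c [0.5757 0.2195] s [0.0826 0.1002] ang 69.75 z [0.0174 0.0218 0.0262]
lid side cloud [ 0.5386679  -0.26598963  0.16233926] normal [-0.17557793  0.98433457  0.01605755] [ 0.45454814 -0.2868756   0.10010654] [ 0.62218762 -0.24594712  0.22178811]
```

Top view: tray at about px (205,187) with its handle running up-left to (150,167), tin at (335,207) with its open lid at (368,200), and cakes along row ~130. The side view agrees, with the lid about upright. From depth:

| Item | Position (m) | Direction |
|---|---|---|
| Handle grip point | (0.616, 0.335) | tray x at −109° |
| Tin | (0.524, −0.184) | tin x at −80° |

Sizes match those given, so I'm moving above the handle.

Request:
servo_tool:
  steps:
    - {"tx": 2.4, "ty": -1.0, "tz": -0.8, "yaw": -5.3, "claw": 6}
    - {"tx": 2.4, "ty": -1.0, "tz": -0.8, "yaw": -5.3, "claw": 6}
    - {"tx": 2.4, "ty": -1.0, "tz": -0.8, "yaw": -5.3, "claw": 6}
    - {"tx": 2.4, "ty": -1.0, "tz": -0.8, "yaw": -5.3, "claw": 6}
    - {"tx": 2.4, "ty": -1.0, "tz": -0.8, "yaw": -5.3, "claw": 6}
    - {"tx": 2.4, "ty": -1.0, "tz": -0.8, "yaw": -5.3, "claw": 6}
    - {"tx": 2.4, "ty": -1.0, "tz": -0.8, "yaw": -5.3, "claw": 6}
    - {"tx": 2.4, "ty": -1.0, "tz": -0.8, "yaw": -5.3, "claw": 6}
    - {"tx": 2.4, "ty": -1.0, "tz": -0.8, "yaw": -5.3, "claw": 6}
    - {"tx": 2.4, "ty": -1.0, "tz": -0.8, "yaw": -5.3, "claw": 6}
    - {"tx": 2.4, "ty": -1.0, "tz": -0.8, "yaw": -5.3, "claw": 6}
    - {"tx": 2.4, "ty": -1.0, "tz": -0.8, "yaw": -5.3, "claw": 6}
    - {"tx": 2.4, "ty": -1.0, "tz": -0.8, "yaw": -5.3, "claw": 6}
    - {"tx": 2.4, "ty": -1.0, "tz": -0.8, "yaw": -5.3, "claw": 6}
    - {"tx": 2.4, "ty": -1.0, "tz": -0.8, "yaw": -5.3, "claw": 6}
    - {"tx": 2.4, "ty": -1.0, "tz": -0.8, "yaw": -5.3, "claw": 6}
    - {"claw": 6}
    - {"claw": 6}

```text
invalid input at $.steps[16]: expected keys tx, ty, tz, yaw, claw
```

Run:
```python
from h import *
o=env.observe(); print(o['time_s'],o['position'],np.round(o['tool_rot'],3).tolist(),np.round(o['q'],1),o['grip_width'])
a=grab('wrist'); cv2.imwrite('pics/c.png',a[...,::-1])
z=load('wrist'); W=cloud(z); im=z['im'].astype(int)
m=(W[...,2]>.033)&(W[...,2]<.05)&(im.max(-1)<70)&(np.hypot(W[...,0]-.614,W[...,1]-.33)<.07)
m=m.astype(np.uint8); n,l,s,_=cv2.connectedComponentsWithStats(m); k=1+np.argmax(s[1:,4]); P=W[l==k]
r=cv2.minAreaRect(P[:,:2].astype(np.float32)); print(s[k],r,np.median(P[:,2]))
```

```text
0.1 [0.23053658 0.49909129 0.24978143] [[-0.908, 0.419, -0.001], [0.419, 0.908, -0.001], [0.0, -0.001, -1.0]] [ 52.9  21.8  74.4   0.   83.9 -12.3] 0.08533225660688722Traceback (most recent call last):
  File "<stdin>", line 6, in <module>
    return _wrapfunc(a, 'argmax', axis=axis, out=out, **kwds)
    return bound(*args, **kwds)
ValueError: attempt to get argmax of an empty sequence
```

The call was refused because every row needs all five keys, so nothing moved. I'm sending it again in full.

Request:
servo_tool:
  steps:
    - {"tx": 2.4, "ty": -1.0, "tz": -0.8, "yaw": -5.3, "claw": 6}
    - {"tx": 2.4, "ty": -1.0, "tz": -0.8, "yaw": -5.3, "claw": 6}
    - {"tx": 2.4, "ty": -1.0, "tz": -0.8, "yaw": -5.3, "claw": 6}
    - {"tx": 2.4, "ty": -1.0, "tz": -0.8, "yaw": -5.3, "claw": 6}
    - {"tx": 2.4, "ty": -1.0, "tz": -0.8, "yaw": -5.3, "claw": 6}
    - {"tx": 2.4, "ty": -1.0, "tz": -0.8, "yaw": -5.3, "claw": 6}
    - {"tx": 2.4, "ty": -1.0, "tz": -0.8, "yaw": -5.3, "claw": 6}
    - {"tx": 2.4, "ty": -1.0, "tz": -0.8, "yaw": -5.3, "claw": 6}
    - {"tx": 2.4, "ty": -1.0, "tz": -0.8, "yaw": -5.3, "claw": 6}
    - {"tx": 2.4, "ty": -1.0, "tz": -0.8, "yaw": -5.3, "claw": 6}
    - {"tx": 2.4, "ty": -1.0, "tz": -0.8, "yaw": -5.3, "claw": 6}
    - {"tx": 2.4, "ty": -1.0, "tz": -0.8, "yaw": -5.3, "claw": 6}
    - {"tx": 2.4, "ty": -1.0, "tz": -0.8, "yaw": -5.3, "claw": 6}
    - {"tx": 2.4, "ty": -1.0, "tz": -0.8, "yaw": -5.3, "claw": 6}
    - {"tx": 2.4, "ty": -1.0, "tz": -0.8, "yaw": -5.3, "claw": 6}
    - {"tx": 2.4, "ty": -1.0, "tz": -0.8, "yaw": -5.3, "claw": 6}
    - {"tx": 0, "ty": 0, "tz": 0, "yaw": 0, "claw": 6}
    - {"tx": 0, "ty": 0, "tz": 0, "yaw": 0, "claw": 6}

```text
time_s: 1.95
position: [0.6144, 0.3391, 0.1217]
tool_rot: [[0.335, 0.942, -0.001], [0.942, -0.335, -0.0], [-0.001, -0.001, -1.0]]
ft_force: [-0.4, 0.1, -0.2]
grip_width: 0.0599
gripper_force: 0.0
```

Run:
```python
from h import *
a=grab('wrist'); cv2.imwrite('pics/c.png',a[...,::-1])
z=load('wrist'); W=cloud(z); im=z['im'].astype(int)
m=(W[...,2]>.033)&(W[...,2]<.05)&(im.max(-1)<90)&(np.hypot(W[...,0]-.614,W[...,1]-.33)<.09)
n,l,s,_=cv2.connectedComponentsWithStats(m.astype(np.uint8)); 
for k in range(1,n):
  if s[k,4]>200:
    P=W[l==k]; r=cv2.minAreaRect(P[:,:2].astype(np.float32)); print(s[k],r,np.median(P[:,2]))
```

```text
[ 273  165   25  135 3137] ((0.6137754917144775, 0.32999634742736816), (0.09270921349525452, 0.015990132465958595), 71.2533950805664) 0.04268535908831933
```

View pics/c.png

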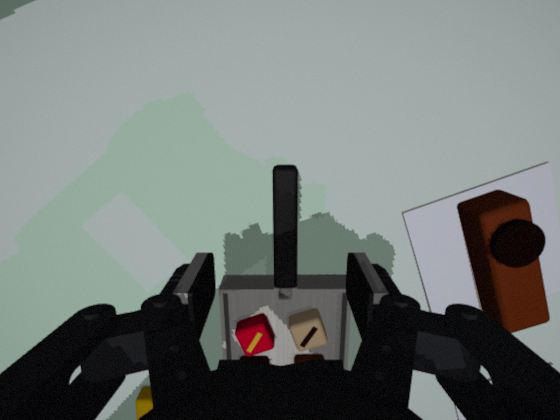

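The wrist view shows the handle at column 286, centred between the fingers. The chocolates lie beyond it (red at (255,335), ivory at (308,328)), clear of the gripper. The handle measures (0.614, 0.330) at 71.3°, so I'm descending and gripping.

Request:
servo_tool:
  steps:
    - {"tx": 0.1, "ty": -0.4, "tz": 0, "yaw": 0.85, "claw": 6}
    - {"tx": 0, "ty": 0, "tz": -2, "yaw": 0, "claw": 6}
    - {"tx": 0, "ty": 0, "tz": -2, "yaw": 0, "claw": 6}
    - {"tx": 0, "ty": 0, "tz": -2, "yaw": 0, "claw": 6}
    - {"tx": 0, "ty": 0, "tz": -1.5, "yaw": 0, "claw": 6}
    - {"tx": 0, "ty": 0, "tz": -1.2, "yaw": 0, "claw": 6}
    - {"tx": 0, "ty": 0, "tz": 0, "yaw": 0, "claw": 6}
    - {"tx": 0, "ty": 0, "tz": 0, "yaw": 0, "claw": 2}
    - {"tx": 0, "ty": 0, "tz": 0, "yaw": 0, "claw": 1}
    - {"tx": 0, "ty": 0, "tz": 0, "yaw": 0, "claw": 0.5}
    - {"tx": 0, "ty": 0, "tz": 0, "yaw": 0, "claw": 0.5}
    - {"tx": 0, "ty": 0, "tz": 0, "yaw": 0, "claw": 0.5}
    - {"tx": 0, "ty": 0, "tz": 0, "yaw": 0, "claw": 0.5}
    - {"tx": 0, "ty": 0, "tz": 0, "yaw": 0, "claw": 0.5}
    - {"tx": 0, "ty": 0, "tz": 0, "yaw": 0, "claw": 0.5}
  newtons: 110

```text
time_s: 3.5
position: [0.616, 0.3355, 0.0363]
tool_rot: [[0.321, 0.947, 0.002], [0.947, -0.321, 0.001], [0.001, 0.001, -1.0]]
ft_force: [-0.6, -0.1, 6.5]
grip_width: 0.014
gripper_force: 107.3
```

Request:
servo_tool:
  steps:
    - {"tx": 0, "ty": 0, "tz": 0.5, "yaw": 0, "claw": 0.5}
    - {"tx": 0, "ty": 0, "tz": 0.5, "yaw": 0, "claw": 0.5}
    - {"tx": 0, "ty": 0, "tz": 0.5, "yaw": 0, "claw": 0.5}
    - {"tx": 0, "ty": 0, "tz": 0.5, "yaw": 0, "claw": 0.5}
    - {"tx": 0, "ty": 0, "tz": 0, "yaw": 0, "claw": 0.5}

```text
time_s: 4.0
position: [0.616, 0.3354, 0.0562]
tool_rot: [[0.321, 0.947, 0.001], [0.947, -0.321, 0.001], [0.001, 0.001, -1.0]]
ft_force: [-0.5, -0.6, -3.1]
grip_width: 0.0138
gripper_force: 107.5
```

```bash
cat >> h.py <<'E'
def tray(box):
    "plane fit of rims/floor seen by the side camera near the tray -> tilt"
    z=load('side'); W=cloud(z); hs=cv2.cvtColor(z['im'],cv2.COLOR_RGB2HSV)
    return z,W,hs
E
python3 - <<'E'
from h import *
a=grab('side'); cv2.imwrite('pics/d.png',a[150:400,120:360][...,::-1])
E
```

```text
(no output)
```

View pics/d.png

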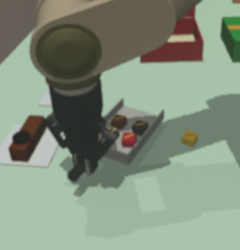

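```bash
cat > tilt.py <<'E'
from h import *
import sys
def prof(cam,lo=0.02):
    o=env.observe(); p=np.array(o['position']); R=np.array(o['tool_rot'])
    yx=R[:,1]; ty=np.array([yx[0],yx[1]]); tx=np.array([ty[1],-ty[0]])   # tray x (forward), y
    z=load(cam); W=cloud(z); D=W[...,:2]-p[:2]
    a=D@tx; b=D@ty
    print(cam,'tcp',p.round(4),'tx',tx.round(3))
    for x0 in np.arange(.04,.23,.02):
        m=(a>x0)&(a<x0+.02)&(np.abs(b)<.06)&(W[...,2]>lo)&(W[...,2]<p[2]+.03)
        if m.sum()>8: print(round(x0+.01,3),m.sum(),np.percentile(W[...,2][m],[2,10,50,90,98]).round(4))
if __name__=='__main__':
    for c in sys.argv[1:]: grab(c); prof(c,0.01)
E
python3 tilt.py side top
```

```text
side tcp [0.6156 0.3353 0.0553] tx [-0.321 -0.947]
0.05 275 [0.019  0.0215 0.0321 0.0427 0.0611]
0.07 100 [0.0194 0.0202 0.026  0.0408 0.0423]
0.09 316 [0.0194 0.0202 0.0271 0.0391 0.0406]
0.11 190 [0.0189 0.0202 0.0374 0.0396 0.0407]
0.13 432 [0.019  0.0201 0.0309 0.0386 0.0402]
0.15 290 [0.0185 0.0196 0.0346 0.0392 0.0406]
0.17 231 [0.0181 0.019  0.0205 0.0377 0.04  ]
0.19 315 [0.0179 0.0185 0.0198 0.034  0.0393]
0.21 74 [0.0177 0.018  0.0194 0.0359 0.039 ]
top tcp [0.6155 0.3352 0.0551] tx [-0.321 -0.947]
0.05 169 [0.0175 0.0195 0.0369 0.0601 0.0627]
0.07 208 [0.0167 0.0186 0.0216 0.0264 0.0423]
0.09 196 [0.0171 0.019  0.0296 0.0409 0.0432]
0.11 240 [0.0152 0.0174 0.0238 0.0404 0.0427]
0.13 199 [0.0166 0.0186 0.0255 0.0404 0.0427]
0.15 235 [0.0148 0.0171 0.0224 0.0396 0.0431]
0.17 215 [0.0149 0.0169 0.02   0.0241 0.0425]
0.19 218 [0.013  0.0156 0.02   0.0235 0.0408]
0.21 33 [0.0144 0.0159 0.0194 0.026  0.0416]
```

Force of −3.1 N shows the tray is fully lifted, and the floor profile is level to within 1°. Next I carry it to the tin.

Request:
servo_tool:
  steps:
    - {"tx": 0, "ty": 0, "tz": 1, "yaw": 0, "claw": 0.5}
    - {"tx": 0, "ty": 0, "tz": 2, "yaw": 0, "claw": 0.5}
    - {"tx": 0, "ty": 0, "tz": 2, "yaw": 0, "claw": 0.5}
    - {"tx": 0, "ty": 0, "tz": 1.5, "yaw": 0, "claw": 0.5}
    - {"tx": -0.25, "ty": -0.5, "tz": 0, "yaw": 0.8, "claw": 0.5}
    - {"tx": -0.5, "ty": -1.0, "tz": 0, "yaw": 0.8, "claw": 0.5}
    - {"tx": -0.75, "ty": -1.53, "tz": 0, "yaw": 1.6, "claw": 0.5}
    - {"tx": -0.75, "ty": -1.53, "tz": 0, "yaw": 1.6, "claw": 0.5}
    - {"tx": -0.75, "ty": -1.53, "tz": 0, "yaw": 1.6, "claw": 0.5}
    - {"tx": -0.75, "ty": -1.53, "tz": 0, "yaw": 1.6, "claw": 0.5}
    - {"tx": -0.75, "ty": -1.53, "tz": 0, "yaw": 1.6, "claw": 0.5}
    - {"tx": -0.75, "ty": -1.53, "tz": 0, "yaw": 1.6, "claw": 0.5}
    - {"tx": -0.75, "ty": -1.53, "tz": 0, "yaw": 1.6, "claw": 0.5}
    - {"tx": -0.75, "ty": -1.53, "tz": 0, "yaw": 1.6, "claw": 0.5}
    - {"tx": -0.75, "ty": -1.53, "tz": 0, "yaw": 1.6, "claw": 0.5}
    - {"tx": -0.75, "ty": -1.53, "tz": 0, "yaw": 1.6, "claw": 0.5}
    - {"tx": -0.5, "ty": -1.0, "tz": 0, "yaw": 1.6, "claw": 0.5}
    - {"tx": -0.25, "ty": -0.5, "tz": 0, "yaw": 1.6, "claw": 0.5}
  newtons: 120

```text
time_s: 5.95
position: [0.5245, 0.1512, 0.1198]
tool_rot: [[-0.037, 0.999, -0.002], [0.999, 0.037, -0.0], [-0.0, -0.002, -1.0]]
ft_force: [0.6, -0.3, -3.3]
grip_width: 0.0136
gripper_force: 118.0
```

Request:
servo_tool:
  steps:
    - {"tx": -0.3, "ty": -0.5, "tz": 0, "yaw": 1, "claw": 0.5}
    - {"tx": -0.5, "ty": -1.1, "tz": 0, "yaw": 1, "claw": 0.5}
    - {"tx": -0.7, "ty": -1.5, "tz": 0, "yaw": 1, "claw": 0.5}
    - {"tx": -0.7, "ty": -1.5, "tz": 0, "yaw": 1, "claw": 0.5}
    - {"tx": -0.7, "ty": -1.5, "tz": 0, "yaw": 1, "claw": 0.5}
    - {"tx": -0.7, "ty": -1.5, "tz": 0, "yaw": 1, "claw": 0.5}
    - {"tx": -0.5, "ty": -1.0, "tz": 0, "yaw": 1, "claw": 0.5}
    - {"tx": -0.2, "ty": -0.5, "tz": 0, "yaw": 1, "claw": 0.5}
    - {"tx": 0, "ty": 0, "tz": 0, "yaw": 0, "claw": 0.5}

```text
time_s: 6.85
position: [0.4824, 0.0609, 0.1202]
tool_rot: [[-0.174, 0.985, -0.0], [0.985, 0.174, 0.0], [0.0, -0.0, -1.0]]
ft_force: [-0.2, 0.5, -3.1]
grip_width: 0.0135
gripper_force: 118.0
```

```bash
python3 tilt.py side top
python3 - <<'E'
from h import *
z=load('top'); cv2.imwrite('pics/e.png',z['im'][100:300,180:420][...,::-1])
E
```

```text
side tcp [0.4826 0.0613 0.1203] tx [ 0.174 -0.985]
0.05 244 [0.0832 0.0854 0.0965 0.1061 0.1253]
0.09 47 [0.0855 0.086  0.0959 0.1049 0.1057]
0.11 31 [0.0839 0.0844 0.0857 0.1041 0.1049]
0.13 66 [0.0842 0.0848 0.1005 0.1041 0.1055]
0.15 45 [0.0832 0.0839 0.0918 0.1036 0.1049]
0.17 150 [0.0102 0.0118 0.0239 0.0566 0.0851]
0.19 11 [0.0819 0.0823 0.0839 0.0848 0.085 ]
top tcp [0.4827 0.0615 0.1203] tx [ 0.174 -0.985]
0.05 17 [0.083  0.0843 0.0879 0.1062 0.1113]
0.07 177 [0.0819 0.0836 0.0862 0.0906 0.1063]
0.09 242 [0.0818 0.0831 0.089  0.1052 0.1077]
0.11 238 [0.0817 0.0829 0.0874 0.1049 0.1071]
0.13 247 [0.0807 0.0824 0.0887 0.1052 0.1071]
0.15 229 [0.0806 0.0823 0.0868 0.1046 0.1065]
0.17 250 [0.0398 0.0805 0.0843 0.0885 0.1042]
0.19 241 [0.0787 0.0809 0.0846 0.089  0.105 ]
0.21 35 [0.0101 0.0791 0.0834 0.0883 0.1063]
0.23 10 [0.0101 0.0102 0.0109 0.0126 0.0128]
```

View pics/e.png

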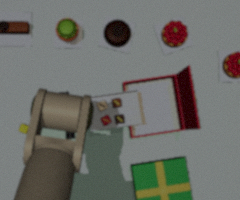

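The tray overhangs the tin by about 35 mm and is still level with all four chocolates on it. The tool only yaws, so the tray has to pivot in the grip under its own weight. I'll lower it close to the rim and ease the grip to let it rest there.

Request:
servo_tool:
  steps:
    - {"tx": 0, "ty": 0, "tz": -0.5, "yaw": 0, "claw": 0.5}
    - {"tx": 0, "ty": 0, "tz": -0.5, "yaw": 0, "claw": 0.5}
    - {"tx": 0, "ty": 0, "tz": -0.5, "yaw": 0, "claw": 0.5}
    - {"tx": 0, "ty": 0, "tz": 0, "yaw": 0, "claw": 0.5}

```text
time_s: 7.35
position: [0.4823, 0.0615, 0.1044]
tool_rot: [[-0.175, 0.985, -0.002], [0.985, 0.175, 0.0], [0.001, -0.002, -1.0]]
ft_force: [-0.9, 0.3, -3.5]
grip_width: 0.0136
gripper_force: 118.0
```

Request:
servo_tool:
  steps:
    - {"tx": 0, "ty": 0, "tz": 0, "yaw": 0, "claw": 0.5}
    - {"tx": 0, "ty": 0, "tz": 0, "yaw": 0, "claw": 0.5}
    - {"tx": 0, "ty": 0, "tz": 0, "yaw": 0, "claw": 0.5}
    - {"tx": 0, "ty": 0, "tz": 0, "yaw": 0, "claw": 0.5}
  newtons: 30

```text
time_s: 7.75
position: [0.4827, 0.0612, 0.1055]
tool_rot: [[-0.175, 0.985, 0.0], [0.985, 0.175, -0.0], [-0.0, 0.0, -1.0]]
ft_force: [-0.8, 0.4, -3.8]
grip_width: 0.0136
gripper_force: 118.0
```

```bash
python3 tilt.py top; python3 -c "
from h import *
o=env.observe();print(o['ft_force'],o['wrist_torque'])"
```

```text
top tcp [0.4827 0.0613 0.1054] tx [ 0.175 -0.985]
0.05 16 [0.0655 0.0696 0.0752 0.0915 0.0947]
0.07 178 [0.0661 0.0685 0.0719 0.0759 0.0933]
0.09 233 [0.0661 0.0685 0.0757 0.0911 0.094 ]
0.11 234 [0.0661 0.068  0.0721 0.0903 0.0925]
0.13 238 [0.0656 0.0683 0.0739 0.0904 0.0931]
0.15 224 [0.0647 0.0673 0.0725 0.0897 0.0912]
0.17 246 [0.0504 0.0651 0.0698 0.0743 0.0912]
0.19 233 [0.0638 0.0665 0.0698 0.0744 0.0906]
0.21 35 [0.0113 0.064  0.0687 0.0732 0.0897]
[ 0.56734664 -0.23338145 -4.49551207] [0.37030085 0.04969578 0.0897538 ]
```

Request:
servo_tool:
  steps:
    - {"tx": 0, "ty": 0, "tz": 0, "yaw": 0, "claw": 0.6}
    - {"tx": 0, "ty": 0, "tz": 0, "yaw": 0, "claw": 0.6}
    - {"tx": 0, "ty": 0, "tz": 0, "yaw": 0, "claw": 0.6}
    - {"tx": 0, "ty": 0, "tz": 0, "yaw": 0, "claw": 0.6}
  newtons: 40

```text
time_s: 8.2
position: [0.4827, 0.0612, 0.1053]
tool_rot: [[-0.175, 0.985, 0.0], [0.985, 0.175, -0.0], [-0.0, 0.0, -1.0]]
ft_force: [-0.6, 0.3, -3.2]
grip_width: 0.0139
gripper_force: 118.0
```

Request:
servo_tool:
  steps:
    - {"tx": 0, "ty": 0, "tz": 0, "yaw": 0, "claw": 1.0}
    - {"tx": 0, "ty": 0, "tz": 0, "yaw": 0, "claw": 1.0}
    - {"tx": 0, "ty": 0, "tz": 0, "yaw": 0, "claw": 1.0}
    - {"tx": 0, "ty": 0, "tz": 0, "yaw": 0, "claw": 1.0}
  newtons: 20

```text
time_s: 8.6
position: [0.4827, 0.0613, 0.1053]
tool_rot: [[-0.175, 0.985, -0.0], [0.985, 0.175, -0.0], [-0.0, -0.0, -1.0]]
ft_force: [0.2, -0.0, -3.4]
grip_width: 0.0138
gripper_force: 118.0
```

```bash
python3 tilt.py top; python3 -c "
from h import *
o=env.observe();print(o['ft_force'],o['wrist_torque'],o['gripper_force'],o['grip_width'])"
```

```text
top tcp [0.4827 0.0613 0.1053] tx [ 0.175 -0.985]
0.05 16 [0.0689 0.0695 0.0731 0.091  0.0916]
0.07 177 [0.0658 0.0673 0.0713 0.0758 0.0931]
0.09 234 [0.0654 0.0682 0.0762 0.0905 0.0925]
0.11 233 [0.0654 0.0678 0.0724 0.0901 0.0934]
0.13 241 [0.0663 0.0676 0.0728 0.0902 0.0921]
0.15 222 [0.0653 0.0674 0.0723 0.0895 0.0922]
0.17 244 [0.048  0.0658 0.0699 0.0747 0.0908]
0.19 235 [0.0632 0.0661 0.0692 0.0743 0.0906]
0.21 32 [0.0413 0.0625 0.0697 0.0745 0.09  ]
0.23 9 [0.0101 0.0102 0.0108 0.0117 0.0126]
[ 0.20190435 -0.32630393 -3.73173572] [0.37257819 0.09818452 0.05595904] 118.01215767860413 0.013696800582486313
```

The grip latched at 118 N and ignored the lower setting. I'll open the fingers in tiny steps to relax it.

Request:
servo_tool:
  steps:
    - {"tx": 0, "ty": 0, "tz": 0, "yaw": 0, "claw": 1.4}
    - {"tx": 0, "ty": 0, "tz": 0, "yaw": 0, "claw": 1.4}
  newtons: 20

```text
time_s: 8.85
position: [0.4827, 0.0613, 0.1053]
tool_rot: [[-0.175, 0.985, 0.0], [0.985, 0.175, 0.0], [-0.0, 0.0, -1.0]]
ft_force: [0.3, 0.3, -2.8]
grip_width: 0.0145
gripper_force: 86.4
```

Request:
servo_tool:
  steps:
    - {"tx": 0, "ty": 0, "tz": 0, "yaw": 0, "claw": 1.45}
    - {"tx": 0, "ty": 0, "tz": 0, "yaw": 0, "claw": 1.45}
  newtons: 20

```text
time_s: 9.05
position: [0.4827, 0.0613, 0.1053]
tool_rot: [[-0.175, 0.985, 0.0], [0.985, 0.175, -0.0], [-0.0, 0.0, -1.0]]
ft_force: [-0.8, 0.8, -4.0]
grip_width: 0.0147
gripper_force: 64.9
```

Request:
servo_tool:
  steps:
    - {"tx": 0, "ty": 0, "tz": 0, "yaw": 0, "claw": 1.5}
    - {"tx": 0, "ty": 0, "tz": 0, "yaw": 0, "claw": 1.5}
    - {"tx": 0, "ty": 0, "tz": 0, "yaw": 0, "claw": 1.5}
  newtons: 20

```text
time_s: 9.35
position: [0.4827, 0.0612, 0.1054]
tool_rot: [[-0.175, 0.985, 0.0], [0.985, 0.175, -0.0], [-0.0, 0.0, -1.0]]
ft_force: [-1.2, 0.3, -2.0]
grip_width: 0.0152
gripper_force: 43.4
```

```bash
python3 tilt.py top; python3 -c "
from h import *
o=env.observe();print(o['ft_force'],o['wrist_torque'],o['gripper_force'],o['grip_width'])"
```

```text
top tcp [0.4827 0.0613 0.1054] tx [ 0.175 -0.985]
0.05 18 [0.0654 0.0665 0.071  0.0895 0.0906]
0.07 175 [0.0632 0.0652 0.0685 0.0726 0.0887]
0.09 235 [0.0627 0.0648 0.0731 0.0881 0.0913]
0.11 229 [0.0609 0.0635 0.0674 0.0869 0.0889]
0.13 236 [0.0621 0.0635 0.0698 0.0854 0.0878]
0.15 221 [0.0594 0.0613 0.0665 0.084  0.086 ]
0.17 243 [0.0425 0.0596 0.0638 0.068  0.0853]
0.19 230 [0.0563 0.0587 0.0625 0.0671 0.0826]
0.21 16 [0.0101 0.0103 0.0606 0.0692 0.0762]
0.23 12 [0.0101 0.0101 0.0107 0.0119 0.0129]
[ 0.42015237 -0.00850549 -3.10198206] [ 0.18945732  0.02971667 -0.03385149] 43.40164124965668 0.015106040359685222
```

The tray pivoted until it rested on the rim: floor at about 0.0645 at the contact, and wrist torque halved. I'll raise the handle along the arc about the rim with a lighter grip.

Request:
servo_tool:
  steps:
    - {"tx": 0, "ty": 0, "tz": 0, "yaw": 0, "claw": 1.53}
    - {"tx": 0, "ty": 0, "tz": 0, "yaw": 0, "claw": 1.54}
    - {"tx": 0.03, "ty": -0.1, "tz": 0.3, "yaw": 0, "claw": 1.54}
    - {"tx": 0.03, "ty": -0.1, "tz": 0.4, "yaw": 0, "claw": 1.54}
    - {"tx": 0.03, "ty": -0.13, "tz": 0.4, "yaw": 0, "claw": 1.54}
    - {"tx": 0.03, "ty": -0.15, "tz": 0.4, "yaw": 0, "claw": 1.54}
    - {"tx": 0.03, "ty": -0.15, "tz": 0.4, "yaw": 0, "claw": 1.54}
    - {"tx": 0, "ty": 0, "tz": 0, "yaw": 0, "claw": 1.54}

```text
time_s: 10.2
position: [0.4845, 0.0547, 0.1249]
tool_rot: [[-0.174, 0.985, 0.001], [0.985, 0.174, -0.0], [-0.0, 0.001, -1.0]]
ft_force: [-0.4, -0.6, -2.3]
grip_width: 0.0157
gripper_force: 26.0
```

```bash
python3 tilt.py top; python3 -c "
from h import *
o=env.observe();print(o['ft_force'],o['wrist_torque'],o['gripper_force'],o['grip_width'])"
```

```text
top tcp [0.4843 0.0548 0.1246] tx [ 0.174 -0.985]
0.05 22 [0.0775 0.079  0.0854 0.1044 0.1048]
0.07 163 [0.0733 0.0755 0.0795 0.0906 0.1014]
0.09 233 [0.0721 0.074  0.0905 0.0964 0.0984]
0.11 232 [0.0689 0.0698 0.0736 0.092  0.0955]
0.13 238 [0.0645 0.0674 0.0828 0.09   0.0924]
0.15 222 [0.0607 0.0625 0.0669 0.0857 0.0888]
0.17 242 [0.0503 0.0586 0.0626 0.068  0.084 ]
0.19 170 [0.054  0.0564 0.0596 0.0654 0.0812]
0.21 11 [0.0101 0.0104 0.0109 0.012  0.0131]
[ 0.84527844  0.39278775 -2.98603266] [0.06473742 0.02617735 0.00335835] 25.99745213985443 0.015726180765967806
```

Request:
servo_tool:
  steps:
    - {"tx": 0.03, "ty": -0.18, "tz": 0.37, "yaw": 0, "claw": 1.55}
    - {"tx": 0.03, "ty": -0.18, "tz": 0.37, "yaw": 0, "claw": 1.55}
    - {"tx": 0.03, "ty": -0.18, "tz": 0.37, "yaw": 0, "claw": 1.55}
    - {"tx": 0.03, "ty": -0.18, "tz": 0.37, "yaw": 0, "claw": 1.55}
    - {"tx": 0.03, "ty": -0.18, "tz": 0.37, "yaw": 0, "claw": 1.55}
    - {"tx": 0.03, "ty": -0.18, "tz": 0.37, "yaw": 0, "claw": 1.55}
    - {"tx": 0.03, "ty": -0.18, "tz": 0.37, "yaw": 0, "claw": 1.55}
    - {"tx": 0.04, "ty": -0.2, "tz": 0.29, "yaw": 0, "claw": 1.55}
    - {"tx": 0.04, "ty": -0.2, "tz": 0.29, "yaw": 0, "claw": 1.55}
    - {"tx": 0.04, "ty": -0.2, "tz": 0.29, "yaw": 0, "claw": 1.55}
    - {"tx": 0.04, "ty": -0.2, "tz": 0.29, "yaw": 0, "claw": 1.55}
    - {"tx": 0.04, "ty": -0.22, "tz": 0.29, "yaw": 0, "claw": 1.55}
    - {"tx": 0.04, "ty": -0.22, "tz": 0.29, "yaw": 0, "claw": 1.55}
    - {"tx": 0.04, "ty": -0.22, "tz": 0.29, "yaw": 0, "claw": 1.55}
    - {"tx": 0.04, "ty": -0.22, "tz": 0.29, "yaw": 0, "claw": 1.55}
    - {"tx": 0, "ty": 0, "tz": 0, "yaw": 0, "claw": 1.55}
    - {"tx": 0, "ty": 0, "tz": 0, "yaw": 0, "claw": 1.55}

```text
time_s: 11.95
position: [0.4896, 0.0255, 0.1735]
tool_rot: [[-0.175, 0.985, 0.0], [0.985, 0.175, -0.0], [-0.0, 0.0, -1.0]]
ft_force: [0.0, 0.3, -1.7]
grip_width: 0.0155
gripper_force: 21.9
```

```bash
python3 tilt.py top side
python3 - <<'E'
from h import *
a=load('top')['im'][140:260,240:400]; b=load('side')['im'][100:280,180:360]
cv2.imwrite('pics/f.png',np.hstack([cv2.resize(a,(480,360)),cv2.resize(b,(300,360))])[...,::-1])
o=env.observe();print(o['ft_force'],o['wrist_torque'],o['gripper_force'],o['grip_width'])
E
```

```text
top tcp [0.4896 0.0255 0.1734] tx [ 0.175 -0.985]
0.05 16 [0.1004 0.1035 0.1123 0.1322 0.1494]
0.07 68 [0.0893 0.092  0.0968 0.1143 0.1207]
0.09 227 [0.0804 0.0827 0.0873 0.0933 0.1103]
0.11 227 [0.0695 0.0719 0.0772 0.0841 0.102 ]
0.13 236 [0.049  0.0617 0.0668 0.0724 0.0911]
0.15 216 [0.0481 0.0518 0.0567 0.0628 0.0783]
0.17 58 [0.0148 0.0252 0.0504 0.0679 0.0722]
0.19 107 [0.0139 0.0185 0.0222 0.026  0.0272]
0.21 39 [0.0105 0.013  0.0208 0.0238 0.0268]
0.23 77 [0.0108 0.0134 0.0215 0.026  0.0271]
side tcp [0.4896 0.0255 0.1735] tx [ 0.175 -0.985]
0.05 73 [0.1153 0.1278 0.1328 0.1351 0.1356]
0.07 11 [0.0919 0.0962 0.1049 0.1178 0.1203]
0.13 774 [0.0111 0.0156 0.0368 0.0574 0.0604]
[ 0.06550678 -0.80024386 -2.2516512 ] [-0.07441769 -0.07121356 -0.02066423] 21.889981627464294 0.015660197349675463
```

View pics/f.png

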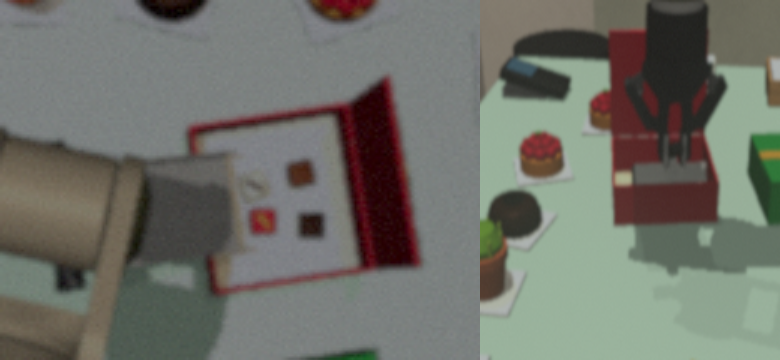

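The zoomed top view shows all four chocolates flat in the tin: ivory (252,188), milk (300,173), red (263,222) and dark (312,225). The tray is empty at about 28° tilt, so I'll lift it away and carry it to free counter.

Request:
servo_tool:
  steps:
    - {"tx": 0, "ty": 0, "tz": 0.5, "yaw": 0, "claw": 1.5}
    - {"tx": 0, "ty": 0, "tz": 1, "yaw": 0, "claw": 1.45}
    - {"tx": 0, "ty": 0, "tz": 1.5, "yaw": 0, "claw": 1.45}
    - {"tx": 0, "ty": 0, "tz": 1, "yaw": 0, "claw": 1.45}
    - {"tx": 0.2, "ty": 1, "tz": 0, "yaw": 0, "claw": 1.45}
    - {"tx": 0.5, "ty": 1.6, "tz": 0, "yaw": 0, "claw": 1.45}
    - {"tx": 0.6, "ty": 2.1, "tz": 0, "yaw": 0, "claw": 1.45}
    - {"tx": 0.6, "ty": 2.1, "tz": 0, "yaw": 0, "claw": 1.45}
    - {"tx": 0.6, "ty": 2.1, "tz": 0, "yaw": 0, "claw": 1.45}
    - {"tx": 0.6, "ty": 2.1, "tz": 0, "yaw": 0, "claw": 1.45}
    - {"tx": 0.6, "ty": 2.1, "tz": 0, "yaw": 0, "claw": 1.45}
    - {"tx": 0.6, "ty": 2.1, "tz": 0, "yaw": 0, "claw": 1.45}
    - {"tx": 0.6, "ty": 2.1, "tz": 0, "yaw": 0, "claw": 1.45}
    - {"tx": 0.6, "ty": 2.1, "tz": -1, "yaw": 0, "claw": 1.45}
    - {"tx": 0.6, "ty": 2.1, "tz": -2, "yaw": 0, "claw": 1.45}
    - {"tx": 0.4, "ty": 1.4, "tz": -2, "yaw": 0, "claw": 1.45}
    - {"tx": 0.2, "ty": 0.6, "tz": -1.5, "yaw": 0, "claw": 1.45}
    - {"tx": 0, "ty": 0, "tz": -0.5, "yaw": 0, "claw": 1.45}
    - {"tx": 0, "ty": 0, "tz": 0, "yaw": 0, "claw": 1.45}

```text
time_s: 13.95
position: [0.5562, 0.2603, 0.143]
tool_rot: [[-0.175, 0.985, -0.001], [0.985, 0.175, -0.001], [-0.0, -0.001, -1.0]]
ft_force: [1.0, -0.4, -2.3]
grip_width: 0.0158
gripper_force: 21.5
```

```bash
python3 tilt.py top side; python3 -c "
from h import *
o=env.observe();print(o['ft_force'],o['wrist_torque'],o['gripper_force'],o['grip_width'])"
```

```text
top tcp [0.5564 0.2601 0.1436] tx [ 0.174 -0.985]
0.05 280 [0.059  0.0615 0.069  0.09   0.1202]
0.07 253 [0.0465 0.0495 0.0558 0.0651 0.0811]
0.09 248 [0.0317 0.0359 0.0431 0.0508 0.0657]
0.11 236 [0.0199 0.0231 0.0302 0.0384 0.0542]
0.13 211 [0.0107 0.0125 0.0175 0.0297 0.0438]
0.15 40 [0.0102 0.0107 0.0148 0.029  0.0322]
side tcp [0.5565 0.26   0.1439] tx [ 0.174 -0.985]
[ 0.1947188   0.38323176 -2.49917171] [ 0.16030314  0.04107357 -0.07051526] 21.545390188694 0.015395169099691765
```

Request:
servo_tool:
  steps:
    - {"tx": 0, "ty": 0, "tz": -0.3, "yaw": 0, "claw": 1.5}
    - {"tx": -0.08, "ty": 0.44, "tz": -0.56, "yaw": 0, "claw": 1.55}
    - {"tx": -0.08, "ty": 0.44, "tz": -0.56, "yaw": 0, "claw": 1.55}
    - {"tx": -0.08, "ty": 0.44, "tz": -0.56, "yaw": 0, "claw": 1.55}
    - {"tx": -0.08, "ty": 0.44, "tz": -0.56, "yaw": 0, "claw": 1.55}
    - {"tx": -0.06, "ty": 0.36, "tz": -0.62, "yaw": 0, "claw": 1.55}
    - {"tx": -0.06, "ty": 0.36, "tz": -0.62, "yaw": 0, "claw": 1.55}
    - {"tx": -0.06, "ty": 0.36, "tz": -0.62, "yaw": 0, "claw": 1.55}
    - {"tx": -0.06, "ty": 0.36, "tz": -0.62, "yaw": 0, "claw": 1.55}
    - {"tx": -0.05, "ty": 0.27, "tz": -0.66, "yaw": 0, "claw": 1.55}
    - {"tx": -0.05, "ty": 0.27, "tz": -0.66, "yaw": 0, "claw": 1.55}
    - {"tx": -0.05, "ty": 0.27, "tz": -0.66, "yaw": 0, "claw": 1.55}
    - {"tx": -0.05, "ty": 0.27, "tz": -0.66, "yaw": 0, "claw": 1.55}
    - {"tx": -0.03, "ty": 0.2, "tz": -0.7, "yaw": 0, "claw": 1.55}
    - {"tx": -0.03, "ty": 0.2, "tz": -0.7, "yaw": 0, "claw": 1.55}
    - {"tx": -0.03, "ty": 0.2, "tz": -0.7, "yaw": 0, "claw": 1.55}
    - {"tx": -0.03, "ty": 0.2, "tz": -0.6, "yaw": 0, "claw": 1.55}
    - {"tx": 0, "ty": 0, "tz": 0, "yaw": 0, "claw": 1.55}

```text
time_s: 15.85
position: [0.5475, 0.3115, 0.039]
tool_rot: [[-0.175, 0.985, -0.001], [0.985, 0.175, -0.0], [-0.0, -0.001, -1.0]]
ft_force: [-0.5, -0.3, -1.8]
grip_width: 0.0152
gripper_force: 20.2
```

```bash
python3 tilt.py top; python3 -c "
from h import *
o=env.observe();print(o['ft_force'],o['wrist_torque'],o['gripper_force'],o['grip_width'])"
```

```text
top tcp [0.5475 0.3114 0.0394] tx [ 0.175 -0.985]
0.05 93 [0.0111 0.0135 0.0247 0.0443 0.0479]
0.07 21 [0.0104 0.0114 0.0206 0.0269 0.0277]
0.09 23 [0.0102 0.0109 0.0208 0.025  0.0257]
0.11 24 [0.0103 0.0117 0.0189 0.0262 0.0293]
0.13 23 [0.0105 0.0114 0.0228 0.0271 0.0291]
0.15 20 [0.0109 0.0127 0.0233 0.0261 0.0272]
0.17 22 [0.0108 0.0136 0.0197 0.0262 0.0275]
0.19 19 [0.0133 0.0141 0.0228 0.0257 0.0266]
[-0.09914363 -0.48752254 -2.19418831] [-0.09264438  0.02170283  0.01619576] 20.1712104678154 0.015668312836250475
```

Request:
servo_tool:
  steps:
    - {"tx": 0, "ty": 0, "tz": -0.2, "yaw": 0, "claw": 1.55}
    - {"tx": 0, "ty": 0, "tz": -0.1, "yaw": 0, "claw": 1.55}
    - {"tx": 0, "ty": 0, "tz": 0, "yaw": 0, "claw": 1.8}
    - {"tx": 0, "ty": 0, "tz": 0, "yaw": 0, "claw": 3}
    - {"tx": 0, "ty": 0, "tz": 0, "yaw": 0, "claw": 5}
    - {"tx": 0, "ty": 0, "tz": 0, "yaw": 0, "claw": 5}
    - {"tx": 0, "ty": 0, "tz": 0, "yaw": 0, "claw": 5}
    - {"tx": 0, "ty": 0, "tz": 1, "yaw": 0, "claw": 5}
    - {"tx": 0, "ty": 0, "tz": 2.5, "yaw": 0, "claw": 5}
    - {"tx": 0, "ty": 0, "tz": 3, "yaw": 0, "claw": 5}
    - {"tx": 0, "ty": 0, "tz": 3, "yaw": 0, "claw": 5}
    - {"tx": 0, "ty": 0, "tz": 3, "yaw": 0, "claw": 5}
    - {"tx": 0, "ty": 0, "tz": 3, "yaw": 0, "claw": 5}
    - {"tx": 0, "ty": 0, "tz": 3, "yaw": 0, "claw": 5}
    - {"tx": 0, "ty": 0, "tz": 3, "yaw": 0, "claw": 5}
    - {"tx": 0, "ty": 0, "tz": 3, "yaw": 0, "claw": 5}

```text
time_s: 17.5
position: [0.5473, 0.3113, 0.284]
tool_rot: [[-0.175, 0.985, 0.001], [0.985, 0.175, 0.0], [0.0, 0.001, -1.0]]
ft_force: [0.6, 1.0, 0.2]
grip_width: 0.0501
gripper_force: 0.0
```

Run:
```python
from h import *
a=grab('top'); b=grab('side')
cv2.imwrite('pics/g.png',np.hstack([cv2.resize(a[100:280,150:430],(460,296)),cv2.resize(b[90:330,100:400],(340,272)).copy() if 0 else cv2.resize(b[90:330,100:400],(340,296))])[...,::-1])
W=cloud(load('top')); v,u=np.mgrid[:420,:560]
m=(u>290)&(u<400)&(v>150)&(v<250)&(W[...,2]>.2); P=W[m]; r=cv2.minAreaRect(P[:,:2].astype(np.float32)); print('lidtop',r,np.percentile(P[:,2],[5,50,95]))
t=np.array([.175,-.985]); D=(W[...,:2]-[.524,-.1838])
Q=W[(u>290)&(u<400)&(v>150)&(v<250)&(W[...,2]>.09)]; a=(Q[:,:2]-[.524,-.1838])@t
for h in np.arange(.1,.23,.02):
    k=np.abs(Q[:,2]-h)<.01
    if k.sum()>5: print(round(h,2),np.percentile(a[k],[5,50,95]).round(4))
o=env.observe(); print(o['position'],np.round(o['q'],1))
```

```text
lidtop ((0.5386725068092346, -0.26802098751068115), (0.16950775682926178, 0.007945957593619823), 10.096553802490234) [0.20230187 0.21786092 0.22280331]
0.1 [0.0796 0.0805 0.0814]
0.12 [0.0799 0.0808 0.0817]
0.14 [0.0802 0.0811 0.0821]
0.16 [0.0805 0.0816 0.0823]
0.18 [0.0811 0.0819 0.0829]
0.2 [0.0814 0.0822 0.0831]
0.22 [0.0819 0.0842 0.0881]
[0.54838502 0.31168376 0.28721872] [18.9 28.9 56.5  0.  94.1  8.8]
```

View pics/g.png

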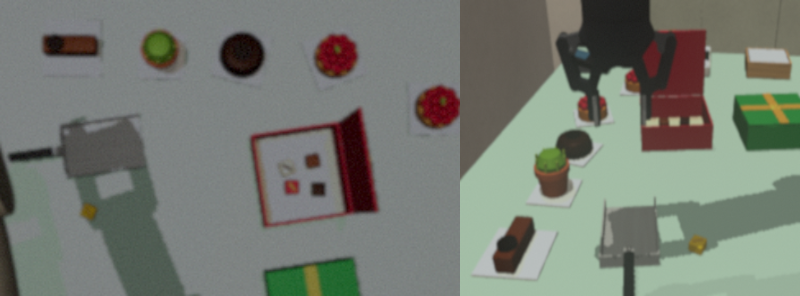

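The tray lies flat at about (100,148) in the top crop and the four chocolates are in the tin. The lid is still upright (top z 0.222, outer face at tin x ≈ 0.088). I'll close the fingers and go over the lid to its back.

Request:
servo_tool:
  steps:
    - {"tx": 0, "ty": -2, "tz": 0.5, "yaw": 0, "claw": 0}
    - {"tx": 0, "ty": -3.5, "tz": 0.5, "yaw": 0, "claw": 0}
    - {"tx": 0, "ty": -4, "tz": 0, "yaw": 0, "claw": 0}
    - {"tx": 0, "ty": -4, "tz": 0, "yaw": 0, "claw": 0}
    - {"tx": 0, "ty": -4, "tz": 0, "yaw": 0, "claw": 0}
    - {"tx": 0, "ty": -4, "tz": 0, "yaw": 0, "claw": 0}
    - {"tx": 0, "ty": -4, "tz": 0, "yaw": 0, "claw": 0}
    - {"tx": 0, "ty": -4, "tz": 0, "yaw": 0, "claw": 0}
    - {"tx": 0, "ty": -4, "tz": 0, "yaw": 0, "claw": 0}
    - {"tx": 0, "ty": -4, "tz": 0, "yaw": 0, "claw": 0}
    - {"tx": 0, "ty": -4, "tz": 0, "yaw": 0, "claw": 0}
    - {"tx": 0, "ty": -4, "tz": 0, "yaw": 0, "claw": 0}
    - {"tx": 0, "ty": -4, "tz": 0, "yaw": 0, "claw": 0}
    - {"tx": 0, "ty": -4, "tz": 0, "yaw": 0, "claw": 0}
    - {"tx": 0, "ty": -4, "tz": 0, "yaw": 0, "claw": 0}
    - {"tx": 0, "ty": -4, "tz": 0, "yaw": 0, "claw": 0}
    - {"tx": 0, "ty": -3, "tz": 0, "yaw": 0, "claw": 0}
    - {"tx": 0, "ty": 0, "tz": 0, "yaw": 0, "claw": 0}

```text
time_s: 19.4
position: [0.5468, -0.337, 0.2904]
tool_rot: [[-0.171, 0.985, -0.002], [0.985, 0.171, 0.001], [0.001, -0.001, -1.0]]
ft_force: [-0.6, 1.2, -0.3]
grip_width: 0.0005
gripper_force: 0.0
```

Request:
servo_tool:
  steps:
    - {"tx": 0.2, "ty": 0.2, "tz": -2, "yaw": 0, "claw": 0}
    - {"tx": 0, "ty": 0, "tz": -2.2, "yaw": 0, "claw": 0}
    - {"tx": 0, "ty": 0, "tz": -2.2, "yaw": 0, "claw": 0}
    - {"tx": 0, "ty": 0, "tz": -1.8, "yaw": 0, "claw": 0}
    - {"tx": -0.2, "ty": 1.4, "tz": 0, "yaw": 0, "claw": 0}
    - {"tx": -0.25, "ty": 1.4, "tz": 0, "yaw": 0, "claw": 0}
    - {"tx": -0.25, "ty": 1.4, "tz": 0, "yaw": 0, "claw": 0}
    - {"tx": -0.2, "ty": 1.2, "tz": 0, "yaw": 0, "claw": 0}
    - {"tx": -0.2, "ty": 1.1, "tz": -0.1, "yaw": 0, "claw": 0}
    - {"tx": -0.2, "ty": 1.1, "tz": -0.1, "yaw": 0, "claw": 0}
    - {"tx": -0.2, "ty": 1.1, "tz": -0.1, "yaw": 0, "claw": 0}
    - {"tx": 0, "ty": 0, "tz": 0, "yaw": 0, "claw": 0}

```text
time_s: 20.6
position: [0.5344, -0.2431, 0.2067]
tool_rot: [[-0.176, 0.984, -0.001], [0.984, 0.176, 0.001], [0.001, -0.001, -1.0]]
ft_force: [0.4, -0.2, 0.6]
grip_width: -0.0001
gripper_force: 0.0
```

```bash
cat > lid.py <<'E'
from h import *
grab('side'); W=cloud(load('side')); v,u=np.mgrid[:420,:560]
o=env.observe(); p=np.array(o['position']); t=np.array([.175,-.985]); n=np.array([.985,.175])
print('tcp tin x,y,z',((p[:2]-[.524,-.1838])@t).round(4),((p[:2]-[.524,-.1838])@n).round(4),p[2].round(4),o['ft_force'])
D=W[...,:2]-[.524,-.1838]; a=D@t; b=D@n; hs=cv2.cvtColor(load('side')['im'],cv2.COLOR_RGB2HSV)
m=(np.abs(b)<.085)&(np.abs(b)>.03)&(a>-.1)&(a<.1)&(W[...,2]>.064)&((hs[...,0]<12)|(hs[...,0]>165))&(hs[...,1]>120)
print(m.sum())
for h in np.arange(.07,.23,.02):
    k=m&(np.abs(W[...,2]-h)<.01)
    if k.sum()>5: print(round(h,2),k.sum(),np.percentile(a[k],[10,50,90]).round(4))
E
python3 lid.py
```

```text
tcp tin x,y,z 0.061 -0.0001 0.2068 [0.21239586 0.08058229 0.20808959]
1479
0.07 72 [0.0749 0.0775 0.08  ]
0.09 169 [0.0697 0.073  0.0755]
0.11 196 [0.0633 0.0664 0.0699]
0.13 202 [0.0572 0.0606 0.0634]
0.15 210 [0.0513 0.0544 0.0574]
0.17 223 [0.0449 0.0482 0.0512]
0.19 222 [0.0382 0.0418 0.0451]
0.21 185 [0.0339 0.0367 0.039 ]
```

Request:
servo_tool:
  steps:
    - {"tx": -0.19, "ty": 1.05, "tz": -0.39, "yaw": 0, "claw": 0}
    - {"tx": -0.19, "ty": 1.05, "tz": -0.39, "yaw": 0, "claw": 0}
    - {"tx": -0.19, "ty": 1.05, "tz": -0.39, "yaw": 0, "claw": 0}
    - {"tx": -0.16, "ty": 0.92, "tz": -0.64, "yaw": 0, "claw": 0}
    - {"tx": -0.16, "ty": 0.92, "tz": -0.64, "yaw": 0, "claw": 0}
    - {"tx": -0.16, "ty": 0.92, "tz": -0.64, "yaw": 0, "claw": 0}
    - {"tx": -0.13, "ty": 0.72, "tz": -0.87, "yaw": 0, "claw": 0}
    - {"tx": -0.13, "ty": 0.72, "tz": -0.87, "yaw": 0, "claw": 0}
    - {"tx": -0.13, "ty": 0.72, "tz": -0.87, "yaw": 0, "claw": 0}
    - {"tx": -0.06, "ty": 0.35, "tz": -0.77, "yaw": 0, "claw": 0}
    - {"tx": -0.06, "ty": 0.35, "tz": -0.77, "yaw": 0, "claw": 0}
    - {"tx": -0.06, "ty": 0.35, "tz": -0.77, "yaw": 0, "claw": 0}
    - {"tx": -0.06, "ty": 0.35, "tz": -0.77, "yaw": 0, "claw": 0}
    - {"tx": -0.02, "ty": 0.14, "tz": -0.66, "yaw": 0, "claw": 0}
    - {"tx": -0.02, "ty": 0.14, "tz": -0.66, "yaw": 0, "claw": 0}
    - {"tx": -0.02, "ty": 0.14, "tz": -0.66, "yaw": 0, "claw": 0}
    - {"tx": -0.02, "ty": 0.14, "tz": -0.66, "yaw": 0, "claw": 0}
    - {"tx": 0, "ty": 0, "tz": 0, "yaw": 0, "claw": 0}

```text
time_s: 22.45
position: [0.5167, -0.1441, 0.0917]
tool_rot: [[-0.175, 0.985, -0.001], [0.985, 0.175, 0.001], [0.001, -0.001, -1.0]]
ft_force: [0.0, -0.8, -0.5]
grip_width: 0.0
gripper_force: 0.0
```

```bash
python3 lid.py
```

```text
tcp tin x,y,z -0.0402 -0.0 0.0922 [-0.42020142 -0.09536439  0.90500986]
663
0.07 663 [-0.0724 -0.0251  0.0546]
```

Request:
servo_tool:
  steps:
    - {"tx": 0, "ty": 0, "tz": -0.3, "yaw": 0, "claw": 0}
    - {"tx": 0, "ty": 0, "tz": -0.2, "yaw": 0, "claw": 0}
    - {"tx": 0, "ty": 0, "tz": -0.1, "yaw": 0, "claw": 0}
    - {"tx": 0, "ty": 0, "tz": 0, "yaw": 0, "claw": 0}

```text
time_s: 22.9
position: [0.517, -0.1443, 0.0865]
tool_rot: [[-0.175, 0.985, -0.0], [0.985, 0.175, 0.0], [0.0, -0.0, -1.0]]
ft_force: [-0.1, -1.0, 0.4]
grip_width: -0.0002
gripper_force: 0.0
```

```bash
cat >> lid.py <<'E'
Q=np.c_[a[m],b[m],np.ones(m.sum())]; s=np.linalg.lstsq(Q,W[...,2][m],rcond=None)[0]; print('plane slope x,y, z0',s.round(4))
E
python3 lid.py
```

```text
tcp tin x,y,z -0.0401 0.0 0.0866 [0.13065344 0.55782071 0.6595104 ]
726
0.07 724 [-0.0738 -0.0261  0.0554]
plane slope x,y, z0 [-0.006   0.0018  0.0671]
```

The lid plane fits at 0.006 rad from level, so it's shut. One more light press, then I retract straight up and check everything.

Request:
servo_tool:
  steps:
    - {"tx": 0, "ty": 0, "tz": -0.1, "yaw": 0, "claw": 0}
    - {"tx": 0, "ty": 0, "tz": -0.1, "yaw": 0, "claw": 0}
    - {"tx": 0, "ty": 0, "tz": 1, "yaw": 0, "claw": 0}
    - {"tx": 0, "ty": 0, "tz": 3, "yaw": 0, "claw": 0}
    - {"tx": 0, "ty": 0, "tz": 4, "yaw": 0, "claw": 0}
    - {"tx": 0, "ty": 0, "tz": 4, "yaw": 0, "claw": 0}
    - {"tx": 0, "ty": 0, "tz": 4, "yaw": 0, "claw": 0}
    - {"tx": 0, "ty": 0, "tz": 0, "yaw": 0, "claw": 0}
    - {"tx": 0, "ty": 0, "tz": 0, "yaw": 0, "claw": 0}

```text
time_s: 23.85
position: [0.5171, -0.1443, 0.2453]
tool_rot: [[-0.175, 0.985, 0.001], [0.985, 0.175, -0.001], [-0.001, 0.001, -1.0]]
ft_force: [0.3, -0.1, 0.1]
grip_width: 0.0001
gripper_force: 0.0
```

```bash
python3 lid.py
python3 - <<'E'
from h import *
a=grab('top'); b=load('side')['im']
cv2.imwrite('pics/i.png',np.hstack([cv2.resize(a[90:290,130:450],(460,288)),cv2.resize(b[90:330,100:400],(340,288))])[...,::-1])
W=cloud(load('top'))
# tray rims/floor plane: centre from grip release
c=np.array([.5475,.3115])+.128*np.array([.175,-.985]); t=np.array([.175,-.985]); n=np.array([.985,.175])
D=W[...,:2]-c; x=D@t; y=D@n; m=(abs(x)<.06)&(abs(y)<.04)
Q=np.c_[x[m],y[m],np.ones(m.sum())]; print('tray floor plane',np.linalg.lstsq(Q,W[...,2][m],rcond=None)[0].round(4))
E
```

```text
tcp tin x,y,z -0.0403 -0.0002 0.2442 [ 0.46223371 -0.07647    -0.53264696]
722
0.07 722 [-0.0725 -0.0258  0.0563]
plane slope x,y, z0 [ 0.0014 -0.      0.0665]
tray floor plane [-0.0047  0.0044  0.0034]
```

View pics/i.png

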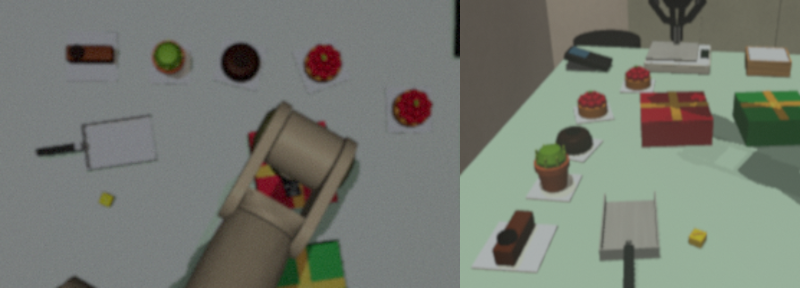

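The lid is shut (slope 0.001 rad at 66.5 mm) and the tray is flat and empty at (120,142) in the top crop. The cakes haven't moved and the gripper is clear, so I'm handing in.

```bash
python3 -c "
from rig import env
print(env.close_job())"
```

```text
the job is handed in; nothing more can be done
None
```

I handed the job in at about 24 s of the 69 s allowed, with all four chocolates in the tin, the lid shut, the empty tray flat on the counter, and the cakes undisturbed in the last pictures; no verdict was returned.

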